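# Set one address rocker of an incubator controller with a stylus

### The arm

A 6-joint arm with a two-finger parallel gripper is mounted at the origin on the work surface. World frame = base frame: x ahead of the robot, y to its left, z up, the work surface at z = 0. Lengths are in m, angles in rad, forces in N, time in s.
With the tool pointing down it reaches from about 0.275 to 0.75 m from the base axis. Payload 10.2 kg.
Tool frame: the origin (TCP) lies midway between the tips of the shut fingers; the grasp point (between the pads) lies 19 mm behind it (env.hold_point_z is the distance from the TCP to the grasp point, in m); x points along the fingers, z is the direction in which the jaws open and shut, and the axes are right-handed (so a half turn about x gives the same grasp; the last joint's range is limited). The gripper opens to 85 mm and grips with 20 to 120 N. Pads are 22 mm wide; open, the fingers measure 114 mm over their backs; the gripper's body (76 mm by 85 mm) begins 54 mm behind the grasp point. The pads swing forward as they close: fully open they stand 13 mm farther back than shut.
Start: joints at [0.923, 0.313, 1.498, -0, 1.331, -0.223], TCP at [0.216, 0.478, 0.231] pointing down, gripper open.
Joint ranges: [-2.94, 2.94], [-0.97, 2.17], [0.19, 2.56], [-1.23, 4.37], [0.02, 3.11], [-2.88, 2.88]. Speed limits (rad/s): [2.39, 2.39, 3.01, 3.14, 3.14, 3.14].

### API

Orientations are given as a unit quaternion [x, y, z, w].
In Python, from bench import env, kinematics, monitor, eyes, job gives the robot as it stands. The module is installed in compiled form; this text tells all that it offers. Calls block until the motion is done:
- env.reach(position, orientation): joint-space move of the TCP to a pose.
- env.movel(position, velocity=0.15, frame=None, guard=None): straight line of the TCP; frame=None keeps the orientation; velocity is the mean speed in m/s. With guard (N) it stops when the force on the tool has changed by that much, and returns True; else False.
- env.set_joints(angles): joint-space move.
- env.release() and env.close_gripper(effort=None): open the fingers fully, or close them until they stop; effort is the grip in N (None keeps the last).
- env.hold(seconds).
- kinematics.ik(position, orientation): joint angles nearest the present ones, or None.
- monitor.sense(): the state.
- eyes.grab_frame(name): name is "scene" or "side" or "wrist"; returns a dict with "frame" (384x512x3 uint8, red, green, blue), "mtx" (3x3 intrinsics, pixels), "view" (4x4, takes a point from world to camera coordinates). Camera axes: x right, y down, z forward; pixel columns grow to the right and rows downward; lengths in m; the calibration is good to about 2 mm. The wrist camera is an equidistant fisheye: a pixel r from the principal point sees the ray r / f radians off the axis. A picture is of the moment at which its call begins. There is no depth.
A pose or a line that the arm cannot do raises env.MotionError and nothing moves.
- job.hand_in(): hands the job in, once; it reports no verdict.
The state is a dict: "clock": time; "joints": joint angles; "qvel": joint speeds; "joint_efforts": joint torques, N m; "position": TCP position; "ee_rot": TCP orientation; "contact_force": force on the tool from outside, world axes, zero at the start; "ft_torque": the same for the moment, N m; "finger_gap": opening from 0.0 (shut) to 1.0 (fully open).
Only numpy, scipy, OpenCV 4.12 (cv2) and the standard library are available. Lean on these libraries where they do the work, as an engineer would, in place of code of your own. Each camera call takes 0.05 s, during which the arm holds its last target. There are 200 camera calls.

### The job

Take the stylus out of its stand and use its tip to flip one rocker in the row of four on the address switch bank: the second one counting from the round socket, pushing its raised far end (the end away from the robot) fully down. Use only the stylus on the bank, leave the other three rockers as they are, and hang the stylus back in its stand.

Things in the scene. Friction and masses are not known exactly. Their poses are not given: they have to be found in the camera images.
- stylus_grip (a point): Centre of the stylus's round black handle, diameter 16, 60 mm long. The stylus (about 90 g, 146 mm in all) hangs upright in its stand: handle on top, below it an aluminium guard disc (diameter 50, 6 mm thick, underside 36 mm below this point), then an 8 mm steel rod with a white ball tip of diameter 10 mm. z points up along the stylus, away from the tip; it may be turned anyhow about z.
- stylus_tip (a point): Lowest point of the stylus's ball tip, 116 mm below the handle's centre along the stylus and 80 mm below the guard disc's underside.
- stand_hole (a point): The stylus stand: a fixed 80 x 80 mm aluminium plate 6 mm thick on four posts, its top 94 mm above the table. This point is the centre of its 30 mm round hole, level with the plate's top; z up. The guard disc rests flat on the plate with the rod hanging down through the hole; the handle's centre is then 36 mm above this point.
- bank: Switch bank: fixed grey box, aluminium deck, 90 (x) by 165 mm (y), deck 34 mm above the table. Origin: centre of its underside; x points away from the robot (turned up to 17 degrees), y to the end with the steel socket (diameter 28, 10 mm tall, y = +60 mm). Four black rockers, 44 mm long along x, 20 wide, pivots 43 mm above the table at y = +28, -3, -34, -65 mm: first to fourth from the socket.
- rocker2_far (a point): The rocker to flip, second from the socket: point on the middle of its top face, 16 mm from its pivot towards its far end (6 mm short of that edge). It starts raised, about 50 mm above the table, and sinks about 8 mm when flipped. Pressing it straight down takes about 2 N (friction, no spring); it stays where it is left, so push it to its stop.
- rocker2 (a joint): Angle of the rocker to flip, rad: about 0 at the start (near end down, far end raised), 0.5 when the far end is fully down against its stop.
- rocker1 (a joint): Angle of the rocker beside the socket, same sense; it starts at about 0 (far end raised) and is to stay.
- rocker3 (a joint): Angle of the third rocker; it starts at about 0.5 (far end already down) and is to stay.
- rocker4 (a joint): Angle of the fourth rocker; it starts at about 0 and is to stay. (A second bank nearby, with two broad rockers under a steel bar, is a locked spare and not part of the job.)
Mind the look-alikes: they are no part of the job. Of the things that look like the part that bears stand_hole, the smallest one is meant. Leave any blue look-alike of the part that bears stylus_grip alone.

How it is judged:
By the outcome, as a careful person would: the job done as asked, in the order asked, and still so for the second after the job is handed in, with the robot touching nothing.
It also fails if it takes over 51 s, if anything falls off the work surface, if the arm or the gripper's body presses on something with over 40 N, if the wrist force passes 120 N, or if a joint passes its speed limit or range.

## Working session

There is one attempt and no reset: what is moved stays moved. The work goes in short steps, each a Python script; the robot and the scene stay as the last script left them, time stands still between calls to the robot, and variables do not carry over. Pictures are saved under pics/ and viewed, about 8 in all and at most 12, crops included, and the job is handed in when it is done.

```bash
mkdir -p pics; cat > h.py <<'E'
import numpy as np, cv2
from bench import env, kinematics, monitor, eyes, job
def snap(n,f):
    d=eyes.grab_frame(n); cv2.imwrite('pics/'+f,d['frame'][:,:,::-1]); np.savez('pics/'+f+'.npz',**d); return d
def ray(d,u,v,fish=False):
    K=np.array(d['mtx']);V=np.array(d['view'])
    x=np.array([(u-K[0,2])/K[0,0],(v-K[1,2])/K[1,1],1.])
    if fish:
        r=np.hypot(x[0],x[1]);x=np.array([x[0]/r*np.sin(r),x[1]/r*np.sin(r),np.cos(r)]) if r>1e-9 else np.array([0,0,1.])
    R=V[:3,:3]; return -R.T@V[:3,3], R.T@x
def atz(d,u,v,z,fish=False):
    o,r=ray(d,u,v,fish); return o+r*(z-o[2])/r[2]
def proj(d,p,fish=False):
    K=np.array(d['mtx']);V=np.array(d['view']);c=V[:3,:3]@np.array(p)+V[:3,3]
    if fish:
        t=np.arctan2(np.hypot(c[0],c[1]),c[2]);h=np.hypot(c[0],c[1])+1e-12;x=c[:2]/h*t
    else: x=c[:2]/c[2]
    return [K[0,0]*x[0]+K[0,2],K[1,1]*x[1]+K[1,2]]
def load(f): return dict(np.load('pics/'+f+'.npz'))
E
python3 - <<'E'
from h import *
a=snap('scene','s.png');b=snap('side','d.png');c=snap('wrist','w.png')
im=[x['frame'][:,:,::-1] for x in (a,b,c)]
for x in (a,b,c): print(x['mtx'],ray(x,256,192))
s=monitor.sense();print(s['ee_rot'],s['clock'],s['position'])
E
```

```text
[[349.65497077   0.         261.74032253]
 [  0.         349.65497077 192.01315285]
 [  0.           0.           1.        ]] (array([1.02491175, 0.41786768, 0.82948293]), array([-0.58630908, -0.4283068 , -0.68779682]))
[[379.09529307   0.         256.35619019]
 [  0.         379.09529307 184.85540079]
 [  0.           0.           1.        ]] (array([ 0.33759271, -0.77741999,  0.80057882]), array([ 0.04315708,  0.73282871, -0.67930525]))
[[297.31863964   0.         255.72191334]
 [  0.         297.31863964 190.93313955]
 [  0.           0.           1.        ]] (array([0.15709419, 0.50562449, 0.37472192]), array([ 0.24314457, -0.10956587, -0.96378929]))
[-0.38347265  0.59447781  0.38324396  0.59385935] 0.15 [0.21629248 0.47818545 0.23088514]
```

View pics/s.png

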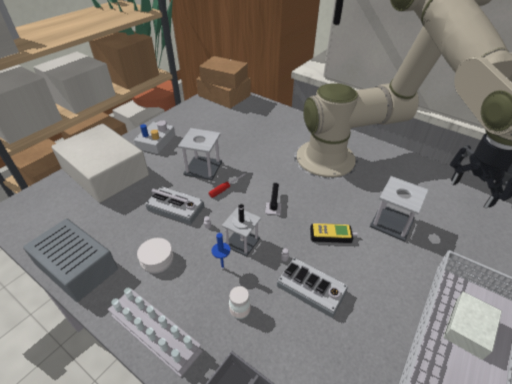

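View pics/d.png

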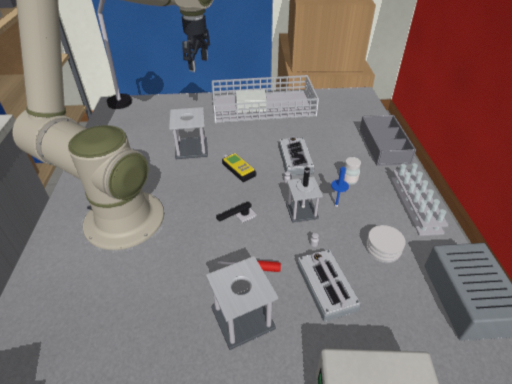

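Scene view: candidates for the stylus are the black handle in the small stand (240,213), a blue look-alike (221,242) and a black thing lying or standing at (274,195). Stands are at (240,222), (200,142) and (403,193), and the first looks smallest. Banks are at (313,285), with four rockers and the socket, and (175,204), the spare. I'll check my choice in a close crop.

```bash
python3 - <<'E'
import cv2,numpy as np
s=cv2.imread('pics/s.png');d=cv2.imread('pics/d.png')
a=cv2.resize(s[180:320,200:360],(640,560),interpolation=3)
b=cv2.resize(d[130:230,260:360],(560,560),interpolation=3)
cv2.imwrite('pics/c1.png',cv2.resize(np.hstack([a,b]),(800,373),interpolation=cv2.INTER_AREA))
E
```

```text
(no output)
```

View pics/c1.png

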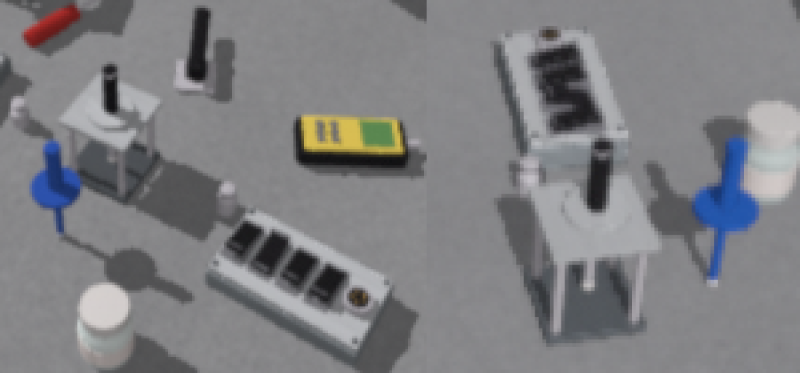

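```bash
python3 - <<'E'
from h import *
a=load('s.png');b=load('d.png')
def tri(p,q):
    o1,r1=ray(a,*p);o2,r2=ray(b,*q);A=np.c_[r1,-r2];t=np.linalg.lstsq(A,o2-o1,rcond=None)[0]
    x,y=o1+r1*t[0],o2+r2*t[1];return (x+y)/2,np.linalg.norm(x-y)
f=lambda x,y:(x/2.667+200-.5+.2,y/2.667+180-.3)
g=lambda x,y:((x-427)/3.733+260-.3,y/3.733+130-.3)
print('top',tri(f(110,67),g(602,143)));print('bot',tri(f(111,112),g(598,208)))
print('top@.16',atz(a,*f(110,67),.16),atz(b,*g(602,143),.16))
print('blue top',tri(f(53,144),g(737,142)),'tip',tri(f(60,232),g(712,284)))
print('sock',atz(a,*f(358,297),.044),atz(b,*g(551,33),.044))
for p in [(250,208),(395,285),(355,345),(208,268)]: print(atz(a,*f(*p),.034).round(4))
print('joy',atz(a,274,185,.06)); print('pegs',atz(a,*f(227,210),0),atz(a,*f(19,112),0),'jar',atz(a,239,303,.03))
E
```

```text
top (array([ 0.51885627, -0.00161186,  0.16017138]), np.float64(0.0004259130878871655))
bot (array([5.21582051e-01, 2.51306055e-06, 9.61351590e-02]), np.float64(0.0002425332527058646))
top@.16 [ 0.51849849 -0.00166434  0.16      ] [ 0.51905986 -0.00158843  0.16      ]
blue top (array([0.62091888, 0.00952545, 0.14645986]), np.float64(0.0012555979849168464)) tip (array([0.6217316 , 0.0074077 , 0.00226315]), np.float64(0.001147171770915291))
sock [0.53010354 0.30237564 0.044     ] [0.53100325 0.3027295  0.044     ]
[0.4974 0.1624 0.034 ]
[0.4907 0.3239 0.034 ]
[0.57   0.3216 0.034 ]
[0.5826 0.1672 0.034 ]
joy [ 0.30690574 -0.03391391  0.06      ]
pegs [0.49183162 0.13289856 0.        ] [ 5.20314830e-01 -1.42010069e-01 -1.11022302e-16] jar [0.69173004 0.12467835 0.03      ]
```

```bash
cat >> h.py <<'E'
from scipy.spatial.transform import Rotation as Ro
def down(yaw,sgn=1): # jaw axis at world angle yaw
    x=np.array([0,0,-1.]);z=sgn*np.array([np.cos(yaw),np.sin(yaw),0]);return Ro.from_matrix(np.c_[x,np.cross(z,x),z]).as_quat()
E
python3 - <<'E'
from h import *
s=monitor.sense();print(Ro.from_quat(s['ee_rot']).as_matrix().round(2))
for sg in(1,-1): print(sg,kinematics.ik([.52,0,.25],down(np.pi/2,sg)),kinematics.ik([.56,.24,.2],down(np.pi/2,sg)))
q=min((1,-1),key=lambda g:abs(np.array(kinematics.ik([.52,0,.25],down(np.pi/2,g)))-s['joints']).sum());print(q)
Q=down(np.pi/2,q)
env.reach([.50,.24,.22],Q);env.hold(.2);a=snap('wrist','wb.png')
env.reach([.52,0,.25],Q);env.hold(.2);b=snap('wrist','ws.png')
print(monitor.sense()['clock'],monitor.sense()['position'])
print('handle top',proj(b,[.5188,-.0016,.16],1),'sock',proj(a,[.5305,.3025,.044],1))
cv2.imwrite('pics/wbs.png',np.hstack([a['frame'],b['frame']])[:,:,::-1])
cv2.imwrite('pics/wbs.png',cv2.resize(cv2.imread('pics/wbs.png')[:, 0:1024],(800,300),interpolation=cv2.INTER_AREA))
E
```

```text
[[-0.   -0.91  0.41]
 [-0.    0.41  0.91]
 [-1.    0.   -0.  ]]
1 [-2.25561677e-01  2.88485578e-01  1.48118260e+00 -4.44089210e-16
  1.37192448e+00 -1.79635800e+00] [ 2.12826382e-01  5.22778054e-01  1.27190116e+00 -4.44089210e-16
  1.34691344e+00 -1.35796995e+00]
-1 [-2.25561677e-01  2.88485578e-01  1.48118260e+00 -4.44089210e-16
  1.37192448e+00  1.34523465e+00] [ 2.12826382e-01  5.22778054e-01  1.27190116e+00 -4.44089210e-16
  1.34691344e+00  1.78362271e+00]
-1
3.375 [0.52001274 0.0009274  0.24989204]
handle top [np.float64(258.92672202623464), np.float64(197.33876230020277)] sock [np.float64(198.84660928380708), np.float64(146.7470342148716)]
```

View pics/wb.png

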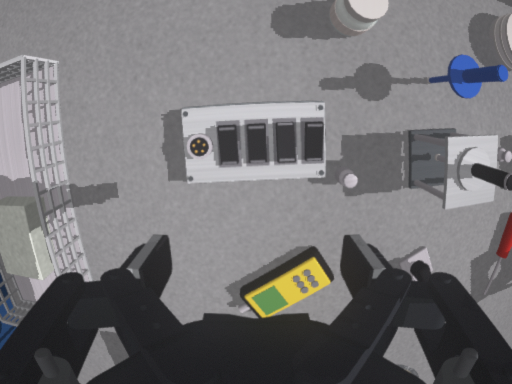

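View pics/ws.png

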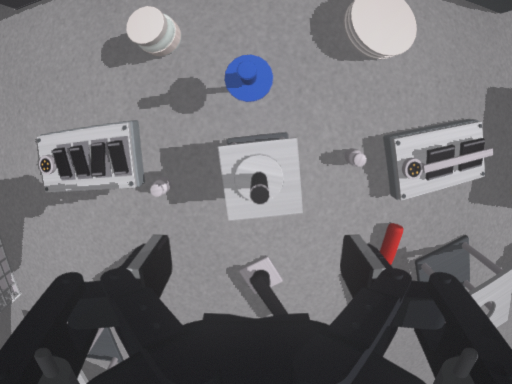

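The wrist views agree with the estimates: socket at (199,146) and rocker 2 at (256,143) in wb; handle top at about (260,194) and the blue one at (248,75) in ws. Next I'll refine the bank pose and grasp.

```bash
python3 - <<'E'
from h import *
a=load('wb.png');b=load('ws.png')
P=lambda u,v,z,d=a:atz(d,u,v,z,True)[:2]
c=[P(*p,.034) for p in[(186,114),(320,107),(320,173),(191,177)]]
print(np.round(c,4));S=P(199,146,.044);print('sock',S)
for u,v in[(228,145),(256,143),(286,142),(314,141)]: print(P(u,v,.046).round(4))
y1=c[0]-c[1];y2=c[3]-c[2];yaws=[np.degrees(np.arctan2(-y[0],y[1])) for y in(y1,y2)];print(yaws)
x1=c[0]-c[3];x2=c[1]-c[2];print([np.degrees(np.arctan2(x[1],x[0])) for x in(x1,x2)])
print('handle top',P(260,194,.16,b),'disc',P(259,174,.1,b))
# gray-level profile for rocker line angle
g=cv2.cvtColor(a['frame'],cv2.COLOR_RGB2GRAY)[95:190,175:335]
cv2.imwrite('pics/wbz.png',cv2.resize(cv2.cvtColor(a['frame'],cv2.COLOR_RGB2BGR)[95:190,175:335],(800,475),interpolation=cv2.INTER_CUBIC))
E
```

```text
[[0.5668 0.3183]
 [0.5747 0.169 ]
 [0.4994 0.1663]
 [0.4944 0.315 ]]
sock [0.53132149 0.30230365]
[0.5322 0.2702]
[0.5343 0.2401]
[0.5356 0.2079]
[0.5373 0.1773]
[np.float64(3.0297976402306928), np.float64(1.9179863874564322)]
[np.float64(2.606103994194341), np.float64(1.99050088499312)]
handle top [ 0.52164747 -0.00246176] disc [ 0.52560517 -0.0022445 ]
```

View pics/wbz.png

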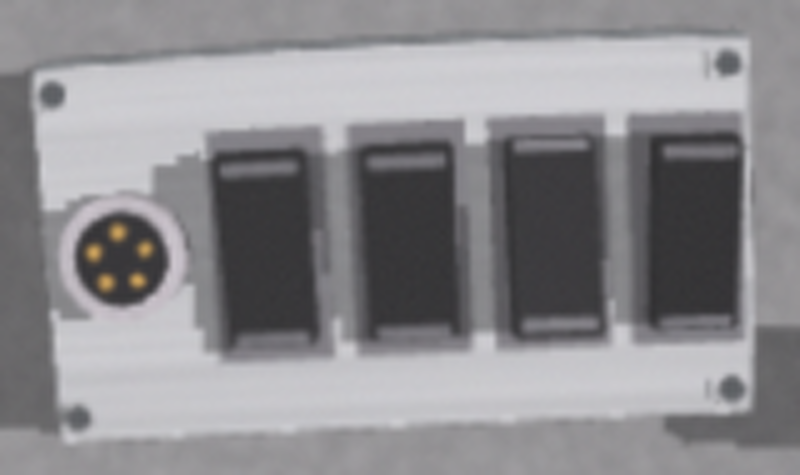

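```bash
python3 - <<'E'
from h import *
env.movel([.5205,-.0015,.112],.12)
env.close_gripper(60);s=monitor.sense();print(s['finger_gap'],s['contact_force'],s['clock'])
env.movel([.5205,-.0015,.235],.1)
s=monitor.sense();print(s['finger_gap'],s['contact_force'],s['position'],s['clock'])
env.reach([.55,.24,.235],s['ee_rot'])
a=snap('scene','s2.png');b=snap('side','d2.png');w=snap('wrist','w2.png')
s=monitor.sense();p=np.array(s['position']);print(p,s['clock'])
t=p+[0,0,.019-.116];print('exp tip',t,proj(a,t),proj(b,t))
m=lambda d,f=0:[int(i) for i in proj(d,t)]
def crop(d):
    u,v=m(d);return cv2.resize(d['frame'][max(v-60,0):v+60,max(u-50,0):u+50],(400,480),interpolation=cv2.INTER_CUBIC)
print(m(a),m(b))
cv2.imwrite('pics/c2.png',np.hstack([crop(a),crop(b)])[:,:,::-1])
E
```

```text
0.1710838662411261 [0.19711884 0.27989461 1.82579188] 5.325
0.1709292832879203 [-0.25075309 -0.17414881 -0.94143791] [ 0.52026425 -0.00146198  0.23437211] 6.7083
[0.550382   0.23853022 0.23514319] 7.8167
exp tip [0.550382   0.23853022 0.13814319] [np.float64(312.2260606544549), np.float64(261.99465863850804)] [np.float64(303.46815389257057), np.float64(125.36272117331967)]
[312, 261] [303, 125]
```

View pics/c2.png

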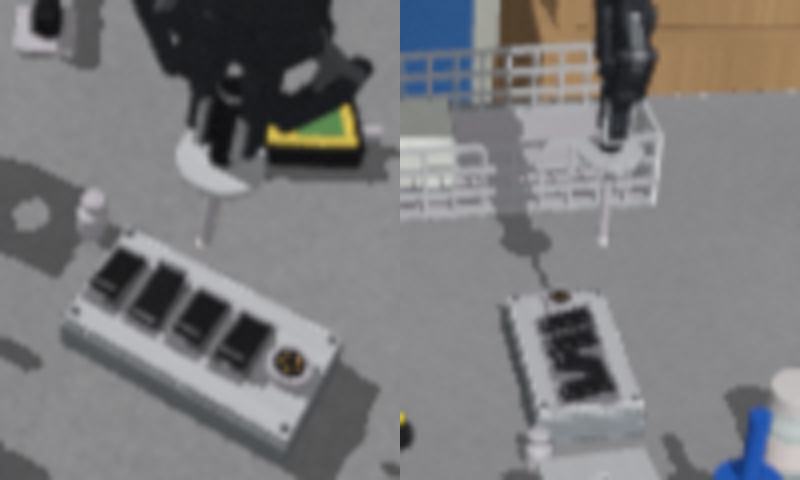

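The tip shows at scene (312,262) and side (304,126), within 1 px of what I predicted from the TCP. Now I'll press.

```bash
python3 - <<'E'
from h import *
env.movel([.550,.2395,.160],.12);env.hold(.2)
print(monitor.sense()['position'],monitor.sense()['contact_force'])
hit=env.movel([.550,.2395,.133],.02,guard=10)
s=monitor.sense();print(hit,s['position'],s['contact_force'],s['clock'])
env.hold(.2);s=monitor.sense();print(s['position'],s['contact_force'],s['finger_gap'])
b=snap('side','d3.png');a=snap('scene','s3.png')
cv2.imwrite('pics/c3.png',np.hstack([cv2.resize(d['frame'][v:v+60,u:u+60],(400,400),interpolation=cv2.INTER_CUBIC) for d,u,v in((a,280,250),(b,268,120))])[:,:,::-1])
E
```

```text
[0.55027942 0.23957026 0.16073044] [ 0.60179132  0.18075502 -1.55155446]
True [0.5511171  0.23956555 0.13977453] [ 0.74448014 -0.65276152  4.84394318] 9.775
[0.5510642  0.23957348 0.13974615] [ 1.15661251 -0.75674548  5.07256722] 0.17270678790063465
```

View pics/c3.png

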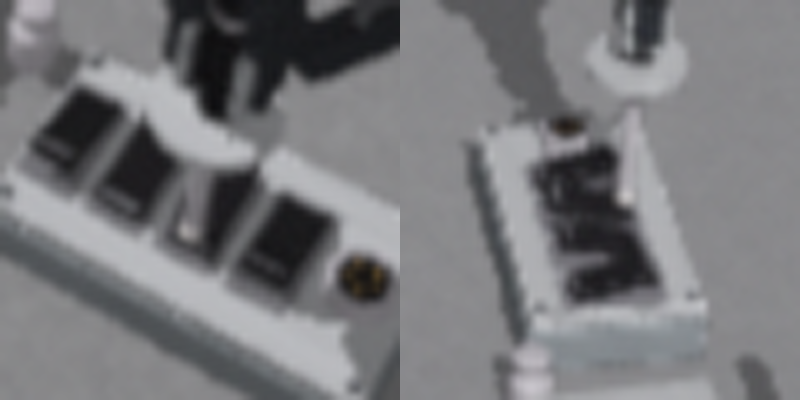

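The tip is on rocker 2's far end, at z≈0.0427 with about 6.5 N, so it appears to be at the stop. I'll press a bit harder to be sure, then lift clear and look.

```bash
python3 - <<'E'
from h import *
hit=env.movel([.550,.2395,.134],.02,guard=10);env.hold(.1)
s=monitor.sense();print(hit,s['position'],s['contact_force'],s['clock'])
env.movel([.550,.2395,.165],.06)
env.movel([.550,.2395,.235],.15)
env.movel([.5205,-.0015,.235],.2);env.hold(.2)
s=monitor.sense();p=np.array(s['position']);print(p,s['contact_force'],s['clock'])
a=snap('scene','s4.png');b=snap('side','d4.png')
t=p+[0,0,-.097];print(proj(a,t),proj(b,t))
def cr(d,u,v,n): return cv2.resize(d['frame'][v:v+n,u:u+n],(300,300),interpolation=cv2.INTER_CUBIC)
pa,pb=[[int(x) for x in proj(d,t)] for d in(a,b)];print(pa,pb)
cv2.imwrite('pics/c4.png',np.vstack([np.hstack([cr(a,280,250,60),cr(b,268,120,60)]),np.hstack([cr(a,pa[0]-40,pa[1]-40,80),cr(b,pb[0]-40,pb[1]-40,80)])])[:,:,::-1])
E
```

```text
True [0.55152214 0.23964988 0.13968085] [-0.92609777  0.0764721   6.37419317] 10.3833
[ 0.52051551 -0.00093244  0.23495834] [ 0.24781811  0.5829959  -1.63462676] 13.15
[np.float64(240.8924945292857), np.float64(211.0482768163069)] [np.float64(306.39328295383297), np.float64(174.14141368972136)]
[240, 211] [306, 174]
```

View pics/c4.png

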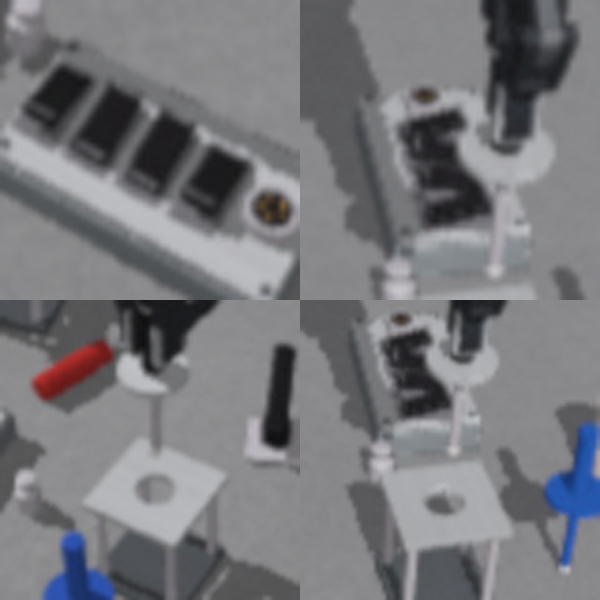

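Rocker 2's far end is now down like rocker 3's, and rockers 1 and 4 look unchanged. The hole is at scene (241,221) and side (304,188). I'll insert there.

```bash
python3 - <<'E'
from h import *
a=load('s4.png');b=load('d4.png')
h1=atz(a,240.9,221.2,.094);h2=atz(b,304.2,187.9,.094);h=(h1+h2)/2;print(h1,h2)
if np.linalg.norm(h1-h2)<.005 and np.linalg.norm(h[:2]-[.5205,-.0015])<.012:
    x,y=h[:2]
    env.movel([x,y,.235],.05);env.hold(.2)
    f=env.movel([x,y,.125],.08,guard=8);print(f,monitor.sense()['position'],monitor.sense()['contact_force'])
    if not f:
        g=env.movel([x,y,.107],.02,guard=5);env.hold(.2);s=monitor.sense();print(g,s['position'],s['contact_force'],s['clock'])
        a=snap('scene','s5.png');b=snap('side','d5.png')
E
```

```text
[ 0.51923524 -0.00326951  0.094     ] [ 0.51695412 -0.00772467  0.094     ]
```

The two hole estimates differ by 5 mm. Clearance is 11 mm, so their mean is good enough.

```bash
python3 - <<'E'
from h import *
x,y=.5185,-.0045
env.movel([x,y,.235],.05);env.hold(.2)
f=env.movel([x,y,.125],.08,guard=8);print(f,monitor.sense()['position'],monitor.sense()['contact_force'])
if not f:
    g=env.movel([x,y,.107],.02,guard=5);env.hold(.2);s=monitor.sense();print(g,s['position'],s['contact_force'],s['clock'])
a=snap('scene','s5.png');b=snap('side','d5.png')
cr=lambda d,u,v,n: cv2.resize(d['frame'][v:v+n,u:u+n],(400,400),interpolation=cv2.INTER_CUBIC)
cv2.imwrite('pics/c5.png',np.hstack([cr(a,200,171,80),cr(b,266,134,80)])[:,:,::-1])
E
```

```text
False [ 0.51874831 -0.00457069  0.12544157] [ 0.32334578 -1.01471794 -1.40203859]
True [ 0.51856016 -0.00450083  0.1121386 ] [-0.30676873  0.56345771  5.78004068] 16.075
```

View pics/c5.png

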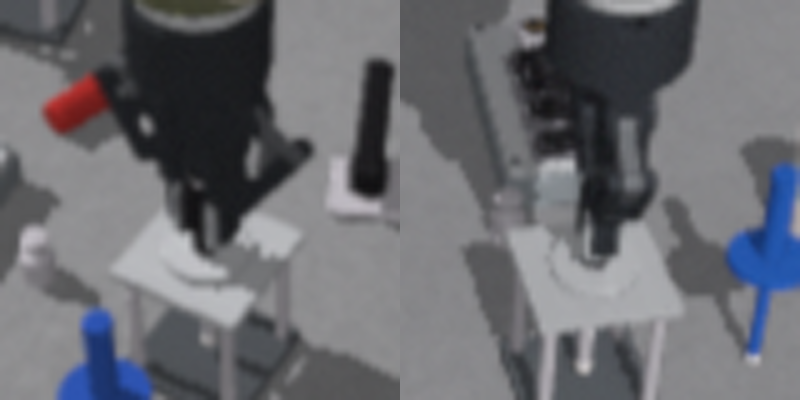

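Seated: contact came at the original grasp height, and the tip is visible below the plate at side crop (585,365). I'll release and check.

```bash
python3 - <<'E'
from h import *
env.release();env.hold(.2)
env.movel([.5185,-.0045,.27],.12)
env.reach([.40,.25,.30],monitor.sense()['ee_rot']);env.hold(.3)
s=monitor.sense();print(s['position'],s['clock'],s['contact_force'])
a=snap('scene','s6.png');b=snap('side','d6.png')
cr=lambda d,u,v,n: cv2.resize(d['frame'][v:v+n,u:u+n],(300,300),interpolation=cv2.INTER_CUBIC)
cv2.imwrite('pics/c6.png',np.vstack([np.hstack([cr(a,280,250,60),cr(b,268,120,60)]),np.hstack([cr(a,200,171,80),cr(b,266,134,80)])])[:,:,::-1])
E
```

```text
[0.40037265 0.24953104 0.29987811] 19.9167 [-0.05702897 -0.128495   -0.38793555]
```

View pics/c6.png

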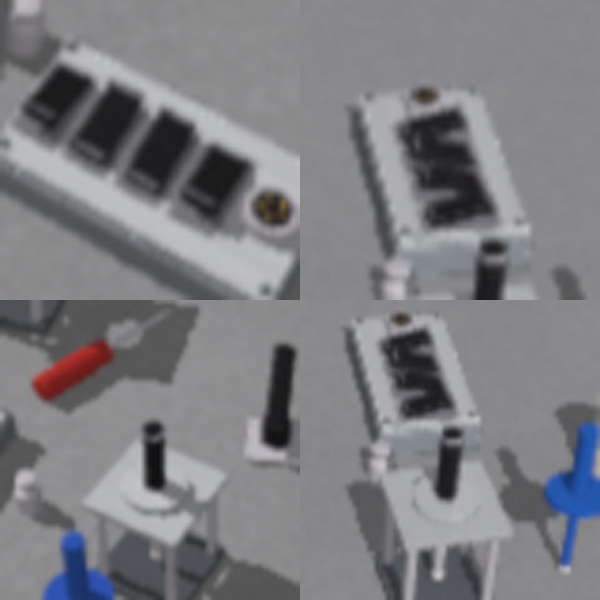

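The stylus hangs upright in the stand with its disc flat. Rockers 2 and 3 are down at the far end, 1 and 4 are raised, and the blue one hasn't moved.

```bash
python3 -c "
from h import *
job.hand_in();print(monitor.sense()['clock'])"
```

```text
the job is handed in; nothing more can be done
the job is handed in; nothing more can be done
```

I flipped rocker 2 with the stylus, hung the stylus back in its stand and handed the job in at about 20 s of the 51 s allowed.

- **Rocker 2:** I pressed the far end until it stopped. The tip ended at z ≈ 0.043 m, where about 0.042 m was expected. A second, harder press moved it no further.
- **Other rockers:** in the last pictures rocker 3 is still down at the far end, and rockers 1 and 4 are still raised.
- **Stylus:** it touched down at the same height it was picked up from. The last pictures show it upright with its disc flat on the plate. The blue look-alike was not moved, and the arm was clear of everything.
- **Disagreement:** the scene and side cameras placed the stand hole about 5 mm apart. I used about the middle of the two, within the 11 mm clearance, and the stylus went in without touching the sides.

The rocker angles were judged from pictures and tip height, since there is no direct reading of them.

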